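# Fit the large reamer on the citrus juicer

### The arm

A 6-joint arm with a two-finger parallel gripper is mounted at the origin on a cart in front of the work surface, level with it; the furniture and walls round the work are solid. World frame = base frame: x ahead of the robot, y to its left, z up, the work surface at z = 0. Lengths are in m, angles in rad, forces in N, time in s.
With the tool pointing down it reaches from about 0.3 to 0.75 m from the base axis. Payload 8.5 kg.
Tool frame: the origin (TCP) lies midway between the tips of the shut fingers; the grasp point (between the pads) lies 19 mm behind it; z points along the fingers, y is the line along which they close (so a half turn about z gives the same grasp; the last joint's range is limited). The gripper opens to 85 mm and grips with 20 to 120 N. Pads are 22 mm wide; open, the fingers measure 114 mm over their backs; the gripper's body (76 mm by 85 mm) begins 54 mm behind the grasp point. The pads swing forward as they close: fully open they stand 13 mm farther back than shut.
Start: joints at [-1.474, 0.381, 1.297, -0, 1.464, -0.215], TCP at [0.169, -0.523, 0.231] pointing down, gripper open.
Joint ranges: [-3.11, 3.11], [-0.89, 2.33], [0.22, 2.48], [-1.42, 4.56], [0.17, 2.85], [-2.88, 2.88]. Speed limits (rad/s): [2.39, 2.39, 3.14, 3.14, 3.14, 3.14].

### API

Orientations are given as a 3x3 rotation matrix whose columns are the frame's x, y, z axes.
In Python, from rig import sense, get_image, sign_off gives the robot as it stands.
- The arm moves only by the tool apply_moves, never from a script. Its argument "targets" is a list of rows, each a list of 2 entries, a list of its own where there are three numbers: the shift along the tool's x, y, z as a fraction of full scale, then the turn, a rotation vector about the tool's x, y, z as a fraction of full scale. In form: [[[x, y, z], [rx, ry, rz]], ...]. A call has exactly 8 rows; each row shifts and turns the commanded pose from where the row before left it, along the tool's axes as they then stand; what a row does not reach is not made up. Full scale, the value 1, is 6 cm for a shift and 0.08 rad for a turn. A row lasts 1/8 s, in which the tool goes at most 62.5 mm and 10.7 degrees, less where a joint would pass 70% of its speed; a pose out of reach is approached as far as the arm can. A call with a number of a shift or a turn outside -1 to 1 is refused whole. A call with a gripper value outside its range is refused whole. "grip" is the opening, from 0 (shut) to 1 (fully open), set as the call begins (left out, the last holds). The fingers move at their own pace and stop on an object; "newtons" is the grip in N (left out, the last holds). Time passes only in rows, so rows that do not move let the fingers close, or fill a call up. It gives the time, the measured TCP pose, the force, the opening and the grip force at its end, in the units of the state.
- sense(): the state, without advancing time (a new reading comes with each control period).
- get_image(name): name is "scene" or "top"; returns a dict with "image" (400x640x3 uint8, blue, green, red), "range_z" (400x640 float32, m along the optical axis (not along the pixel's ray), 0 where there is no reading), "fx", "fy", "cx", "cy" (pixels), "dist" ([k1, k2, p1, p2, k3] as OpenCV has them; the pictures are not rectified), "extrinsics" (4x4, takes a point from camera to world coordinates). Camera axes: x right, y down, z forward; pixel columns grow to the right and rows downward; lengths in m; the calibration is good to about 2 mm. A picture is of the moment at which its call begins.
- sign_off(): hands the job in; it is judged then, once.
The state is a dict: "time_s": time; "qpos": joint angles; "qd": joint speeds; "joint_efforts": joint torques, N m; "eef_pos": TCP position; "tcp_rot": TCP orientation; "ft_force": force on the tool from outside, world axes, zero at the start; "ft_torque": the same for the moment, N m; "finger_gap": finger opening in m; "gripper_force": force on a finger pad.
Only numpy, scipy, OpenCV 4.12 (cv2) and the standard library are available. Lean on these libraries where they do the work, as an engineer would, in place of code of your own. Each camera call takes 0.05 s, during which the arm holds its last target. There are 200 camera calls.

### The job

Put the washed citrus juicer back together: fit the larger of the two reamers on the spindle in the juicer's bowl. Nest it on the taper, turn it under light pressure until it drops over the drive pin, then press it down until it is fully home on the spindle's shoulder and let go; never force it. Leave the small reamer and the other things lying about where they are.

Things in the scene. Friction and masses are not known exactly. Their poses are not given: they have to be found in the camera images.
- juicer: citrus juicer, fixed to the bench: round steel housing 160 mm wide, steel juice bowl 176 mm across on top (rim 134 mm above the bench), spout on its left (+y) side over a small steel pan (65 mm high). Origin on the bench under the spindle's axis, z up. Its bearing is damaged if a reamer is pushed and twisted on it with more than 50 N in all (the sum of all contacts)
- spindle_shoulder (a point): centre of the flat shoulder, a 48 mm disc at the foot of the upright steel spindle in the middle of the bowl, 110 mm above the bench. A reamer is home when its foot rests on this shoulder; it then has 0.7 mm play on the taper
- spindle_tip (a point): tip of the spindle, 42 mm above the shoulder. The spindle is a cone, 28 mm thick at the shoulder and 12 mm near the tip. Two sprung grip pads in its flanks resist a reamer over its last 8 mm, rising to 4 to 9 N, and then hold it when let go: its own weight does not seat it
- spindle_pin (a point): middle of the 5 mm thick, 43 mm long cross pin, level through the spindle 6 mm above the shoulder. It stands at any angle about the vertical, wherever the motor stopped (not told by this frame). The geared motor locks it: it does not turn by hand. A reamer whose slots are not over the pin rests on it with its foot 8.5 mm above the shoulder; within about 4 degrees of the pin it can go down
- large_reamer_mid (a point): the large reamer: white ribbed dome with a rounded point, 84 mm tall, 58 mm across the foot, 55 mm at half height, 52 mm at 52 mm up, then rounding off; about 0.16 kg, stands point up on the bench. This point is on its axis at half height, 42 mm above the foot; z runs to the point. Grip it across the body at about half height, any way round
- large_reamer_foot (a point): centre of the large reamer's flat foot. In the foot opens a tapered socket, 42 mm deep, 29 mm wide at the mouth, that fits the spindle. The socket's rim has four slots, 90 degrees apart along this frame's x and y axes, 10 mm deep and at least 7 mm wide, that take the cross pin
- small_reamer_mid (a point): the small reamer, same white plastic: 62 mm tall, 44 mm across the foot; not to be used, leave it where it stands. This point is on its axis, 31 mm above its foot
- peeler_mid (a point): middle of a black-handled peeler lying on the bench, 170 x 25 x 18 mm; leave alone
- scrubber_mid (a point): middle of a blue scrubbing brush with a loop handle, 59 x 132 x 72 mm, bristles down; leave alone
- sink_plug_mid (a point): middle of a round black rubber sink plug, 54 mm wide, 28 mm high; leave alone
There are look-alikes about, which are no part of the job. What is shaped like the part that bears large_reamer_mid but orange or pink is not meant.

How it is judged:
By the outcome, as a careful person would: the job done as asked, in the order asked, and still so for the second after the job is handed in, with the robot touching nothing.
It also fails if it takes over 61 s, if anything falls off the work surface, if the arm or the gripper's body presses on something with over 40 N, if the wrist force passes 120 N, or if a joint passes its speed limit or range.

## Working session

There is one attempt and no reset: what is moved stays moved. The work goes in short steps, Python scripts to look and compute and a tool call to move; the robot and the scene stay as the last step left them, time stands still between calls to the robot, and variables do not carry over. Pictures are saved under pics/ and viewed, at most 10 in all, crops included, and the job is handed in when it is done.

Besides the shell and the picture viewer there is one more tool, called in YAML: its name, and indented under it one key for each argument. apply_moves: Moves the arm, as the interface text tells. Shift numbers are shares of 6 cm and turn numbers shares of 0.08 rad, none past 1 either way. Its arguments: {"type":"object","properties":{"targets":{"type":"array"},"grip":{"type":"number"},"newtons":{"type":"number"}},"required":["targets"]}

```bash
mkdir -p pics; ls; cat > h.py <<'E'
import numpy as np, cv2
from rig import sense, get_image, sign_off
def grab(n,tag):
    d=get_image(n); cv2.imwrite(f'pics/{tag}.png',d['image']); np.savez(f'{tag}.npz',**d); return d
def world(d):
    """HxWx3 world points"""
    h,w=d['range_z'].shape
    K=np.array([[d['fx'],0,d['cx']],[0,d['fy'],d['cy']],[0,0,1]],float)
    u,v=np.meshgrid(np.arange(w),np.arange(h))
    p=cv2.undistortPoints(np.stack([u,v],-1).reshape(-1,1,2).astype(float),K,np.array(d['dist'],float)).reshape(h,w,2)
    z=d['range_z'][...,None]
    P=np.concatenate([p*z,z],-1); T=np.array(d['extrinsics'])
    W=P@T[:3,:3].T+T[:3,3]; W[d['range_z']==0]=np.nan
    return W
E
python3 - <<'E'
from h import *
for n in('scene','top'):
    d=grab(n,n+'0'); print(n,np.round(d['extrinsics'],3).tolist(),d['fx'])
s=sense(); print(s['time_s'],s['tcp_rot'],s['eef_pos'],s['finger_gap'])
E
```

```text
pics
scene [[-0.665, -0.455, 0.592, -0.035], [-0.747, 0.417, -0.518, 0.413], [-0.011, -0.787, -0.617, 0.761], [0.0, 0.0, 0.0, 1.0]] 365.3493862418611
top [[0.012, -0.995, 0.099, 0.483], [-1.0, -0.012, 0.0, -0.149], [0.001, -0.099, -0.995, 0.991], [0.0, 0.0, 0.0, 1.0]] 366.6286106127354
0.1 [[ 9.51788092e-01  3.06756272e-01 -1.34327173e-04]
 [ 3.06756176e-01 -9.51787212e-01  1.32362004e-03]
 [ 2.78177864e-04 -1.30101148e-03 -9.99999115e-01]] [ 0.16869284 -0.52321996  0.23075996] 0.0853666547212731
```

View pics/scene0.png

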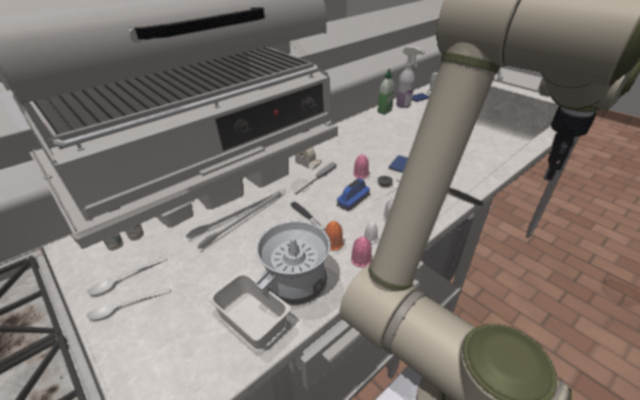

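View pics/top0.png

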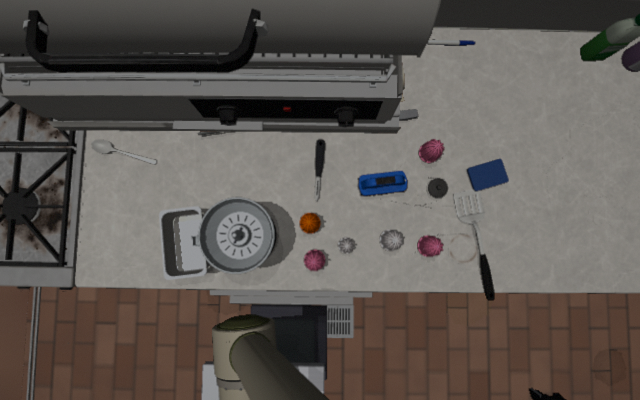

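The scene view shows the juicer at (294,255). In the top view the juicer bowl is at (237,235).

Look-alikes in the top view:
- white (392,240)
- smaller white (347,246)
- orange (311,222)
- pink (315,260), (431,246) and (431,150)

By the description it's the larger white one at (392,240). I'll measure it and check it in a crop.

```bash
cat > m.py <<'E'
from h import *
d=dict(np.load('top0.npz')); W=world(d); 
def obj(u,v,r=22):
    y0,x0=v-r,u-r; w=W[y0:v+r,x0:u+r].reshape(-1,3); w=w[np.isfinite(w[:,2])]
    for lo in (0.02,0.04,):
        q=w[w[:,2]>lo]; c,rad=cv2.minEnclosingCircle(q[:,:2].astype(np.float32)); print((u,v),'z>',lo,np.round(c,4),'R',round(rad,4),'top',np.round(q[np.argmax(q[:,2])],4),len(q))
obj(392,240);obj(347,246)
w=W[200:270,200:275].reshape(-1,3)
r=w[(w[:,2]>.125)&(w[:,2]<.139)]; print('rim',np.round(cv2.minEnclosingCircle(r[:,:2].astype(np.float32))[0],4),cv2.minEnclosingCircle(r[:,:2].astype(np.float32))[1])
t=w[w[:,2]>.141]; print('tip',t.mean(0),t.max(0),len(t))
im=d['image']; 
a=cv2.resize(im[195:275,195:275],(400,400),interpolation=cv2.INTER_CUBIC); b=cv2.resize(im[205:285,330:410],(400,400),interpolation=cv2.INTER_CUBIC)
cv2.imwrite('pics/crop.png',np.hstack([a,b]))
print(W[230:241:1,237,2].round(3), W[262,392])
E
python3 m.py
```

```text
(392, 240) z> 0.02 [ 0.4786 -0.3293] R 0.0269 top [ 0.4768 -0.3316  0.0878] 336
(392, 240) z> 0.04 [ 0.4784 -0.3299] R 0.0266 top [ 0.4768 -0.3316  0.0878] 300
(347, 246) z> 0.02 [ 0.4624 -0.2115] R 0.0192 top [ 0.4628 -0.2104  0.0663] 144
(347, 246) z> 0.04 [ 0.4629 -0.2128] R 0.0167 top [ 0.4628 -0.2104  0.0663] 112
rim [0.4862 0.0516] 0.08912283927202225
tip [0.48617164 0.05058811 0.14990744] [0.49329882 0.05808174 0.15608519] 38
[0.119 0.13  0.134 0.142 0.144 0.146 0.148 0.143 0.138 0.132 0.125] [ 0.42021692 -0.33808123  0.00129154]
```

View pics/crop.png

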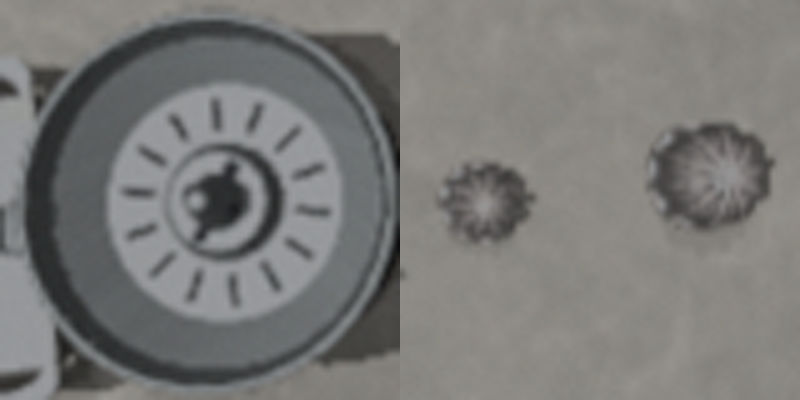

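The crop confirms it. The right half shows the larger white dome at top-view (392,240) (R≈27 mm, top ≈0.086 m) and the small one at (347,246). In the left half the cross pin runs from crop (235,168) to (200,238). I'll refine the axis fits and pin angle, and move to a hover at the same time.

```bash
cat > fit.py <<'E'
from h import *
from scipy.optimize import least_squares
d=dict(np.load('top0.npz')); W=world(d)
def near(c,r,lo,hi):
    w=W.reshape(-1,3); m=(np.hypot(w[:,0]-c[0],w[:,1]-c[1])<r)&(w[:,2]>lo)&(w[:,2]<hi); return w[m]
def rad(z): return np.interp(z,[0,.042,.052,.065,.075,.081,.084],[.029,.0275,.026,.022,.0155,.009,0])
q=near((.478,-.33),.045,.02,.1)
# signed distance to revolved surface polyline, via sampled profile
zz=np.linspace(0,.084,200); pr=np.c_[rad(zz),zz]
def res(p):
    r=np.hypot(q[:,0]-p[0],q[:,1]-p[1]); z=q[:,2]-p[2]
    return np.sqrt(((r[:,None]-pr[:,0])**2+(z[:,None]-pr[:,1])**2).min(1))
s=least_squares(res,[.478,-.33,0],loss='soft_l1',f_scale=.002,diff_step=1e-3); print('large',s.x,np.median(res(s.x)))
c=near((.486,.0512),.03,.12,.16)
def rc(p): return np.hypot(c[:,0]-p[0],c[:,1]-p[1])-np.interp(c[:,2]-.110-p[2],[0,.042],[.014,.006])
s=least_squares(rc,[.486,.051,0],loss='soft_l1',f_scale=.002); print('spindle',s.x,np.median(abs(rc(s.x))),len(c))
b=W[:2,:2];w=W[250:280,330:420,2];print('bench',np.nanmedian(w))
# pin ends to z=.116
K=np.array([[d['fx'],0,d['cx']],[0,d['fy'],d['cy']],[0,0,1]],float);T=d['extrinsics']
P=[]
for u,v in((242,228.6),(235,242.6)):
    n=cv2.undistortPoints(np.array([[[u,v]]],float),K,d['dist'])[0,0]; r=T[:3,:3]@[*n,1]; P.append(T[:3,3]+r*(.1185-T[2,3])/r[2])
P=np.array(P);print('pin',P,'mid',P.mean(0),'len',np.linalg.norm(P[0]-P[1]),'ang',np.degrees(np.arctan2(*(P[0]-P[1])[[1,0]])))
E
python3 fit.py
```

```text
large [ 4.78380128e-01 -3.32870392e-01  4.40099187e-04] 0.001743586640567485
spindle [0.48584472 0.05260621 0.00060978] 0.0006050073810567533 96
bench 0.0006436835053009737
pin [[0.50186545 0.04038379 0.1185    ]
 [0.46856459 0.05593234 0.1185    ]] mid [0.48521502 0.04815807 0.1185    ] len 0.036751932663773815 ang -25.028405215004394
```

apply_moves:
  targets:
    - [[0.4,-0.1,0],[0,0,0]]
    - [[0.8,-0.2,0],[0,0,0]]
    - [[0.8,-0.2,0],[0,0,0]]
    - [[0.8,-0.2,0],[0,0,0]]
    - [[0.8,-0.2,0],[0,0,0]]
    - [[0.8,-0.2,0],[0,0,0]]
    - [[0.8,-0.2,0],[0,0,0]]
    - [[0.6,-0.2,0],[0,0,0]]
  grip: 1
  newtons: 40

```text
time_s: 1.1
eef_pos: [0.4737, -0.3297, 0.2309]
tcp_rot: [[0.952, 0.308, -0.0], [0.308, -0.952, 0.001], [-0.0, -0.001, -1.0]]
ft_force: [0.1, 0.1, 0.5]
finger_gap: 0.0857
gripper_force: 0.0
```

apply_moves:
  targets:
    - [[0.06,0.06,0.3],[0,0,0]]
    - [[0,0,0.6],[0,0,0]]
    - [[0,0,0.6],[0,0,0]]
    - [[0,0,0.6],[0,0,0]]
    - [[0,0,0.6],[0,0,0]]
    - [[0,0,0.45],[0,0,0]]
    - [[0,0,0.2],[0,0,0]]
    - [[0,0,0.1],[0,0,0]]

```text
time_s: 2.1
eef_pos: [0.4769, -0.3334, 0.0241]
tcp_rot: [[0.952, 0.307, -0.0], [0.307, -0.952, 0.0], [-0.0, -0.0, -1.0]]
ft_force: [-0.2, -0.3, -0.2]
finger_gap: 0.0854
gripper_force: 0.0
```

apply_moves:
  targets:
    - [[0,0,0],[0,0,0]]
    - [[0,0,0],[0,0,0]]
    - [[0,0,0],[0,0,0]]
    - [[0,0,0],[0,0,0]]
    - [[0,0,0],[0,0,0]]
    - [[0,0,0],[0,0,0]]
    - [[0,0,0],[0,0,0]]
    - [[0,0,0],[0,0,0]]
  grip: 0
  newtons: 40

```text
time_s: 3.1
eef_pos: [0.4773, -0.3337, 0.0257]
tcp_rot: [[0.952, 0.307, 0.001], [0.307, -0.952, -0.001], [0.001, 0.002, -1.0]]
ft_force: [-2.5, 1.4, 6.3]
finger_gap: 0.053
gripper_force: 41.8
```

apply_moves:
  targets:
    - [[0,0,-0.2],[0,0,0]]
    - [[0,0,-0.5],[0,0,0]]
    - [[0,0,-0.6],[0,0,0]]
    - [[0,0,-0.6],[0,0,0]]
    - [[0,0,-0.6],[0,0,0]]
    - [[0,0,-0.6],[0,0,0]]
    - [[0,0,-0.4],[0,0,0]]
    - [[0,0,-0.1],[0,0,0]]

```text
time_s: 4.1
eef_pos: [0.477, -0.3335, 0.2423]
tcp_rot: [[0.952, 0.307, 0.002], [0.307, -0.952, -0.002], [0.001, 0.003, -1.0]]
ft_force: [-0.1, 0.1, -1.8]
finger_gap: 0.0523
gripper_force: 42.7
```

```bash
python3 - <<'E'
from h import *
s=sense();print({k:np.round(s[k],4).tolist() for k in('qpos','eef_pos','ft_force','finger_gap')})
a=grab('scene','scene1')['image'];b=grab('top','top1')['image']
cv2.imwrite('pics/v1.png',np.vstack([a[90:310,240:640],b[130:330,250:570].repeat(1,0)[:, :].copy() if 0 else cv2.resize(b[150:350,250:650],(400,205))]))
E
```

```text
{'qpos': [-0.8134, 0.429, 1.1869, 0.0, 1.5225, 0.4455], 'eef_pos': [0.477, -0.3335, 0.2423], 'ft_force': [-0.0724, 0.0558, -1.7707], 'finger_gap': 0.0523}
```

View pics/v1.png

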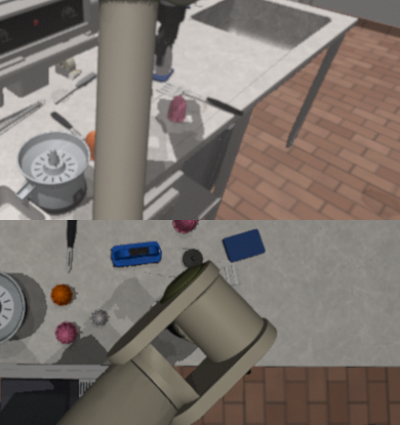

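The top half shows the arm hiding the gripper in the scene view, with the juicer at (52,165). In the bottom half the small reamer at (99,317) is untouched. The reamer is held, as both the gap and the weight show. Carry it over the spindle.

apply_moves:
  targets:
    - [[0.14,-0.4,0],[0,0,0]]
    - [[0.3,-0.88,0],[0,0,0]]
    - [[0.32,-0.9,0],[0,0,0]]
    - [[0.32,-0.9,0],[0,0,0]]
    - [[0.32,-0.9,0],[0,0,0]]
    - [[0.32,-0.9,0],[0,0,0]]
    - [[0.26,-0.8,0],[0,0,0]]
    - [[0.13,-0.4,0],[0,0,0]]

```text
time_s: 5.2
eef_pos: [0.4845, 0.0551, 0.2392]
tcp_rot: [[0.951, 0.309, -0.002], [0.309, -0.951, 0.001], [-0.002, -0.001, -1.0]]
ft_force: [-0.2, -0.3, -1.9]
finger_gap: 0.053
gripper_force: 42.6
```

apply_moves:
  targets:
    - [[0,0,0],[0,0,0]]
    - [[0,0,0],[0,0,0]]
    - [[0,0,0],[0,0,0]]
    - [[0,0,0],[0,0,0]]
    - [[0,0,0],[0,0,0]]
    - [[0,0,0],[0,0,0]]
    - [[0,0,0],[0,0,0]]
    - [[0,0,0],[0,0,0]]

```text
time_s: 6.2
eef_pos: [0.4855, 0.0527, 0.2403]
tcp_rot: [[0.952, 0.307, 0.0], [0.307, -0.952, -0.0], [0.0, 0.0, -1.0]]
ft_force: [0.1, 0.5, -2.6]
finger_gap: 0.0534
gripper_force: 42.6
```

```bash
python3 - <<'E'
from h import *
s=sense();print({k:np.round(s[k],4).tolist() for k in('time_s','qpos','eef_pos','tcp_rot','ft_force','ft_torque','finger_gap')})
a=grab('scene','scene2')['image'];b=grab('top','top2')['image']
cv2.imwrite('pics/v2.png',np.hstack([cv2.resize(a[180:310,220:350],(400,400),interpolation=2),cv2.resize(b[170:300,170:300],(400,400),interpolation=2)]))
E
```

```text
{'time_s': 6.2, 'qpos': [-0.1349, 0.2652, 1.4445, -0.0, 1.4318, 1.1241], 'eef_pos': [0.4855, 0.0527, 0.2403], 'tcp_rot': [[0.9518, 0.3068, 0.0001], [0.3068, -0.9518, -0.0], [0.0001, 0.0, -1.0]], 'ft_force': [0.0603, 0.504, -2.641], 'ft_torque': [-0.027, 0.0066, -0.0243], 'finger_gap': 0.0534}
```

View pics/v2.png

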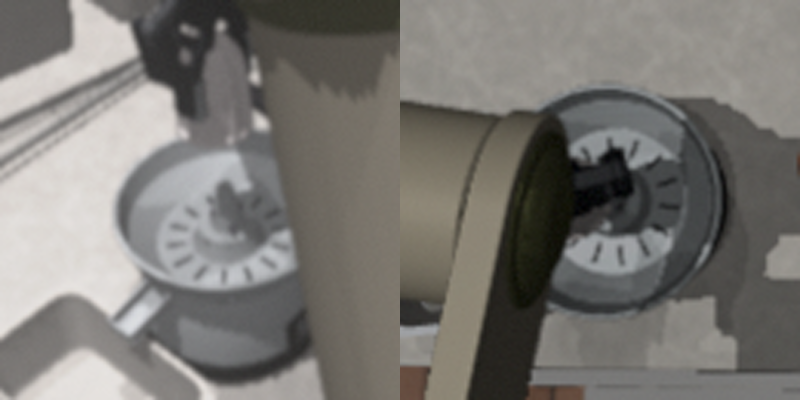

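In the scene crop the white reamer hangs between the fingers at (220,90) above the spindle tip at (228,190). The top crop shows the gripper over the bowl. I'll measure the held reamer's axis relative to the spindle.

```bash
python3 - <<'E'
from h import *
from scipy.optimize import least_squares
d=dict(np.load('scene2.npz')); W=world(d).reshape(-1,3); g=d['image'].reshape(-1,3).max(1)
h=np.hypot(W[:,0]-.4855,W[:,1]-.0527)
q=W[(h<.04)&(W[:,2]>.205)&(W[:,2]<.29)&(g>110)]
print(len(q),q.min(0),q.max(0))
f=.2403-.0257
def rr(p): return np.hypot(q[:,0]-p[0],q[:,1]-p[1])-np.interp(q[:,2]-f,[0,.042,.052,.065,.075],[.029,.0275,.026,.022,.0155])
m=least_squares(rr,[.4855,.0527],loss='soft_l1',f_scale=.0015);print('held',m.x,np.median(abs(rr(m.x))))
c=W[(h<.03)&(W[:,2]>.125)&(W[:,2]<.155)]
def rc(p): return np.hypot(c[:,0]-p[0],c[:,1]-p[1])-np.interp(c[:,2]-.110,[0,.042],[.014,.006])
m=least_squares(rc,[.4858,.0526],loss='soft_l1',f_scale=.0015);print('spindle scene',m.x,np.median(abs(rc(m.x))),len(c), c[:,2].max())
E
```

```text
382 [0.45894509 0.02059491 0.21270428] [0.50411154 0.09183457 0.2899167 ]
held [0.49160923 0.05196329] 0.001662141478213721
spindle scene [0.48840868 0.04981618] 0.0007442823572098318 79 0.1536195303042448
```

apply_moves:
  targets:
    - [[-0.02,0,0.2],[0,0,0]]
    - [[0,0,0.3],[0,0,0]]
    - [[0,0,0.3],[0,0,0]]
    - [[0,0,0.2],[0,0,0]]
    - [[0,0,0.1],[0,0,0]]
    - [[0,0,0.1],[0,0,0]]
    - [[0,0,0.05],[0,0,0]]
    - [[0,0,0],[0,0,0]]

```text
time_s: 7.3
eef_pos: [0.4843, 0.0523, 0.1654]
tcp_rot: [[0.952, 0.307, 0.0], [0.307, -0.952, -0.0], [0.0, 0.0, -1.0]]
ft_force: [0.4, -0.3, -1.7]
finger_gap: 0.0528
gripper_force: 42.6
```

apply_moves:
  targets:
    - [[0,0,0.05],[0,0,0]]
    - [[0,0,0.05],[0,0,0]]
    - [[0,0,0.05],[0,0,0]]
    - [[0,0,0.05],[0,0,0]]
    - [[0,0,0.03],[0,0,0]]
    - [[0,0,0.03],[0,0,0]]
    - [[0,0,0.02],[0,0,0]]
    - [[0,0,0],[0,0,0]]

```text
time_s: 8.3
eef_pos: [0.4842, 0.0523, 0.1484]
tcp_rot: [[0.952, 0.307, -0.0], [0.307, -0.952, -0.0], [-0.0, -0.0, -1.0]]
ft_force: [0.1, 0.2, -2.9]
finger_gap: 0.0526
gripper_force: 42.6
```

apply_moves:
  targets:
    - [[0,0,0.01],[0,0,0]]
    - [[0,0,0.01],[0,0,0]]
    - [[0,0,0.01],[0,0,0]]
    - [[0,0,0.01],[0,0,0]]
    - [[0,0,0.01],[0,0,0]]
    - [[0,0,0.01],[0,0,0]]
    - [[0,0,0],[0,0,0]]
    - [[0,0,0],[0,0,0]]

```text
time_s: 9.3
eef_pos: [0.4843, 0.0523, 0.1449]
tcp_rot: [[0.952, 0.307, -0.0], [0.307, -0.952, -0.0], [-0.0, -0.0, -1.0]]
ft_force: [0.1, -1.8, -2.3]
finger_gap: 0.0528
gripper_force: 42.7
```

apply_moves:
  targets:
    - [[0,0,0.008],[0,0,0]]
    - [[0,0,0.008],[0,0,0]]
    - [[0,0,0.008],[0,0,0]]
    - [[0,0,0],[0,0,0]]
    - [[0,0,0],[0,0,0]]
    - [[0,0,0],[0,0,0]]
    - [[0,0,0],[0,0,0]]
    - [[0,0,0],[0,0,0]]

```text
time_s: 10.3
eef_pos: [0.4845, 0.0522, 0.1438]
tcp_rot: [[0.952, 0.307, 0.001], [0.307, -0.952, -0.0], [0.001, 0.0, -1.0]]
ft_force: [-1.9, -1.9, 5.8]
finger_gap: 0.0529
gripper_force: 43.5
```

apply_moves:
  targets:
    - [[-0.01,0.005,0],[0,0,-0.3]]
    - [[0,0,0],[0,0,-0.5]]
    - [[0,0,0],[0,0,-0.5]]
    - [[0,0,0],[0,0,-0.5]]
    - [[0,0,0],[0,0,-0.5]]
    - [[0,0,0],[0,0,-0.5]]
    - [[0,0,0],[0,0,-0.5]]
    - [[0,0,0],[0,0,-0.5]]

```text
time_s: 11.3
eef_pos: [0.4841, 0.0512, 0.1438]
tcp_rot: [[0.815, 0.579, 0.001], [0.579, -0.815, -0.001], [-0.0, 0.002, -1.0]]
ft_force: [-2.5, -6.5, 4.4]
finger_gap: 0.0528
gripper_force: 43.6
```

apply_moves:
  targets:
    - [[-0.01,0.01,0],[0,0,-0.3]]
    - [[0,0,0],[0,0,-0.5]]
    - [[0,0,0],[0,0,-0.5]]
    - [[0,0,0],[0,0,-0.5]]
    - [[0,0,0],[0,0,-0.5]]
    - [[0,0,0],[0,0,-0.5]]
    - [[0,0,0],[0,0,-0.5]]
    - [[0,0,0],[0,0,-0.5]]

```text
time_s: 12.3
eef_pos: [0.4842, 0.0502, 0.1437]
tcp_rot: [[0.605, 0.797, 0.001], [0.797, -0.605, -0.002], [-0.0, 0.002, -1.0]]
ft_force: [-0.1, -7.0, 4.2]
finger_gap: 0.0526
gripper_force: 43.5
```

apply_moves:
  targets:
    - [[-0.02,0.012,0],[0,0,-0.3]]
    - [[0,0,0],[0,0,-0.5]]
    - [[0,0,0],[0,0,-0.5]]
    - [[0,0,0],[0,0,-0.5]]
    - [[0,0,0],[0,0,-0.5]]
    - [[0,0,0],[0,0,-0.5]]
    - [[0,0,0],[0,0,-0.5]]
    - [[0,0,0],[0,0,-0.5]]

```text
time_s: 13.3
eef_pos: [0.4845, 0.049, 0.1438]
tcp_rot: [[0.339, 0.941, 0.002], [0.941, -0.339, -0.001], [-0.0, 0.003, -1.0]]
ft_force: [2.0, -5.4, 2.9]
finger_gap: 0.0526
gripper_force: 43.4
```

apply_moves:
  targets:
    - [[-0.013,0.012,0.006],[0,0,-0.3]]
    - [[0,0,0.002],[0,0,-0.4]]
    - [[0,0,0],[0,0,-0.4]]
    - [[0,0,0],[0,0,-0.4]]
    - [[0,0,0],[0,0,-0.4]]
    - [[0,0,0],[0,0,-0.4]]
    - [[0,0,0],[0,0,-0.4]]
    - [[0,0,0],[0,0,-0.4]]

```text
time_s: 14.3
eef_pos: [0.4851, 0.0482, 0.1431]
tcp_rot: [[0.097, 0.995, 0.003], [0.995, -0.097, -0.001], [-0.001, 0.003, -1.0]]
ft_force: [5.6, -4.7, 0.2]
finger_gap: 0.0528
gripper_force: 43.0
```

```bash
python3 -c "
from h import *
s=sense();print({k:np.round(s[k],4).tolist() for k in('time_s','qpos','eef_pos','tcp_rot','ft_force','ft_torque','finger_gap')})"
```

```text
{'time_s': 14.3, 'qpos': [-0.1442, 0.3612, 1.6113, -0.0004, 1.1662, -0.0467], 'eef_pos': [0.4851, 0.0482, 0.1431], 'tcp_rot': [[0.0973, 0.9953, 0.0028], [0.9953, -0.0973, -0.0008], [-0.0005, 0.0029, -1.0]], 'ft_force': [5.5612, -4.6652, 0.2401], 'ft_torque': [-0.8829, -1.1215, -0.1267], 'finger_gap': 0.0528}
```

apply_moves:
  targets:
    - [[-0.01,0.017,0],[0,0,0]]
    - [[0,0,0.006],[0,0,0]]
    - [[0,0,0.006],[0,0,0]]
    - [[0,0,0],[0,0,0]]
    - [[0,0,0],[0,0,0]]
    - [[0,0,0],[0,0,0]]
    - [[0,0,0],[0,0,0]]
    - [[0,0,0],[0,0,0]]

```text
time_s: 15.3
eef_pos: [0.4853, 0.048, 0.1424]
tcp_rot: [[0.099, 0.995, 0.001], [0.995, -0.099, 0.0], [0.0, 0.001, -1.0]]
ft_force: [5.1, -1.2, 1.8]
finger_gap: 0.0533
gripper_force: 43.1
```

```bash
python3 -c "
from h import *
s=sense();print({k:np.round(s[k],4).tolist() for k in('eef_pos','ft_force','ft_torque')})"
```

```text
{'eef_pos': [0.4853, 0.048, 0.1424], 'ft_force': [5.0854, -1.2201, 1.8204], 'ft_torque': [-0.1574, -0.944, -0.0355]}
```

apply_moves:
  targets:
    - [[-0.003,0.013,0.008],[0,0,0]]
    - [[0,0,0.008],[0,0,0]]
    - [[0,0,0.008],[0,0,0]]
    - [[0,0,0],[0,0,0]]
    - [[0,0,0],[0,0,0]]
    - [[0,0,0],[0,0,0]]
    - [[0,0,0],[0,0,0]]
    - [[0,0,0],[0,0,0]]

```text
time_s: 16.3
eef_pos: [0.4857, 0.0477, 0.1408]
tcp_rot: [[0.099, 0.995, 0.0], [0.995, -0.099, 0.0], [0.0, -0.0, -1.0]]
ft_force: [4.1, 1.3, 1.6]
finger_gap: 0.0525
gripper_force: 43.0
```

```bash
python3 -c "
from h import *
s=sense();print({k:np.round(s[k],4).tolist() for k in('eef_pos','ft_force','ft_torque')})"
```

```text
{'eef_pos': [0.4857, 0.0477, 0.1408], 'ft_force': [4.143, 1.2509, 1.5974], 'ft_torque': [0.2243, -0.8251, 0.0494]}
```

apply_moves:
  targets:
    - [[0.003,0.012,0.008],[0,0,0]]
    - [[0,0,0.008],[0,0,0]]
    - [[0,0,0.008],[0,0,0]]
    - [[0,0,0.008],[0,0,0]]
    - [[0,0,0.008],[0,0,0]]
    - [[0,0,0],[0,0,0]]
    - [[0,0,0],[0,0,0]]
    - [[0,0,0],[0,0,0]]

```text
time_s: 17.3
eef_pos: [0.4863, 0.0478, 0.1383]
tcp_rot: [[0.099, 0.995, -0.0], [0.995, -0.099, -0.0], [-0.0, -0.0, -1.0]]
ft_force: [0.9, -0.8, 0.2]
finger_gap: 0.0529
gripper_force: 42.9
```

```bash
python3 -c "
from h import *
s=sense();print({k:np.round(s[k],4).tolist() for k in('eef_pos','ft_force','ft_torque')})"
```

```text
{'eef_pos': [0.4863, 0.0478, 0.1383], 'ft_force': [0.9234, -0.8332, 0.2335], 'ft_torque': [-0.0138, -0.2672, -0.0084]}
```

apply_moves:
  targets:
    - [[0,0.002,0.008],[0,0,0]]
    - [[0,0,0.008],[0,0,0]]
    - [[0,0,0.008],[0,0,0]]
    - [[0,0,0.008],[0,0,0]]
    - [[0,0,0.008],[0,0,0]]
    - [[0,0,0],[0,0,0]]
    - [[0,0,0],[0,0,0]]
    - [[0,0,0],[0,0,0]]

```text
time_s: 18.3
eef_pos: [0.4867, 0.0477, 0.1361]
tcp_rot: [[0.099, 0.995, 0.0], [0.995, -0.099, -0.0], [-0.0, 0.001, -1.0]]
ft_force: [1.8, -1.3, 2.8]
finger_gap: 0.0529
gripper_force: 43.1
```

apply_moves:
  targets:
    - [[0,0.004,0.008],[0,0,0]]
    - [[0,0,0.008],[0,0,0]]
    - [[0,0,0],[0,0,0]]
    - [[0,0,0],[0,0,0]]
    - [[0,0,0],[0,0,0]]
    - [[0,0,0],[0,0,0]]
    - [[0,0,0],[0,0,0]]
    - [[0,0,0],[0,0,0]]

```text
time_s: 19.3
eef_pos: [0.4868, 0.0476, 0.1355]
tcp_rot: [[0.099, 0.995, 0.0], [0.995, -0.099, -0.0], [-0.0, 0.001, -1.0]]
ft_force: [-0.3, -1.1, 7.2]
finger_gap: 0.0527
gripper_force: 43.6
```

apply_moves:
  targets:
    - [[0,0,0.006],[0,0,0]]
    - [[0,0,0.006],[0,0,0]]
    - [[0,0,0],[0,0,0]]
    - [[0,0,0],[0,0,0]]
    - [[0,0,0],[0,0,0]]
    - [[0,0,0],[0,0,0]]
    - [[0,0,0],[0,0,0]]
    - [[0,0,0],[0,0,0]]

```text
time_s: 20.3
eef_pos: [0.4869, 0.0476, 0.1354]
tcp_rot: [[0.099, 0.995, 0.001], [0.995, -0.099, -0.001], [-0.0, 0.001, -1.0]]
ft_force: [-1.2, -0.8, 13.8]
finger_gap: 0.0529
gripper_force: 44.3
```

Going home took an 8.4 mm drop from the pin rest, and the force now rises steeply with almost no further travel, so the foot is on the shoulder. Ease off a little and release.

apply_moves:
  targets:
    - [[0,0,-0.006],[0,0,0]]
    - [[0,0,0],[0,0,0]]
    - [[0,0,0],[0,0,0]]
    - [[0,0,0],[0,0,0]]
    - [[0,0,0],[0,0,0]]
    - [[0,0,0],[0,0,0]]
    - [[0,0,0],[0,0,0]]
    - [[0,0,0],[0,0,0]]
  grip: 1

```text
time_s: 21.3
eef_pos: [0.4867, 0.0478, 0.1347]
tcp_rot: [[0.099, 0.995, -0.0], [0.995, -0.099, 0.0], [0.0, -0.0, -1.0]]
ft_force: [0.6, -0.1, -0.1]
finger_gap: 0.0849
gripper_force: 0.0
```

apply_moves:
  targets:
    - [[0,0,-0.1],[0,0,0]]
    - [[0,0,-0.2],[0,0,0]]
    - [[0,0,-0.4],[0,0,0]]
    - [[0,0,-0.6],[0,0,0]]
    - [[0,0,-0.6],[0,0,0]]
    - [[0,-0.3,-0.3],[0,0,0]]
    - [[-0.8,-0.8,0],[0,0,0]]
    - [[-0.8,-0.8,0],[0,0,0]]

```text
time_s: 22.3
eef_pos: [0.3709, -0.0301, 0.2676]
tcp_rot: [[0.097, 0.995, 0.001], [0.995, -0.097, -0.001], [-0.001, 0.001, -1.0]]
ft_force: [0.2, -2.0, 0.2]
finger_gap: 0.0852
gripper_force: 0.0
```

apply_moves:
  targets:
    - [[-0.8,-0.2,0],[0,0,0]]
    - [[-0.8,0,0],[0,0,0]]
    - [[-0.8,0,0],[0,0,0]]
    - [[-0.8,0,0],[0,0,0]]
    - [[-0.5,0,0],[0,0,0]]
    - [[-0.2,0,0],[0,0,0]]
    - [[0,0,0],[0,0,0]]
    - [[0,0,0],[0,0,0]]

```text
time_s: 23.3
eef_pos: [0.3372, -0.2603, 0.267]
tcp_rot: [[0.098, 0.995, 0.0], [0.995, -0.098, -0.0], [0.0, 0.0, -1.0]]
ft_force: [0.4, -0.3, -0.3]
finger_gap: 0.0853
gripper_force: 0.0
```

```bash
python3 - <<'E'
from h import *
a=grab('scene','scene3')['image'];b=grab('top','top3'); W=world(b).reshape(-1,3)
q=W[(np.hypot(W[:,0]-.486,W[:,1]-.051)<.035)&(W[:,2]>.14)]
print(len(q),q[:,2].max() if len(q) else 0, np.round(q[np.argsort(-q[:,2])[:8]].mean(0),4))
cv2.imwrite('pics/v3.png',np.hstack([cv2.resize(a[160:360,200:400],(400,400),interpolation=2),cv2.resize(b['image'][120:320,180:480],(400,266),interpolation=2).copy() if 0 else cv2.resize(b['image'][140:300,170:330],(400,400),interpolation=2)]))
E
```

```text
401 0.19802813867533786 [0.4865 0.0516 0.1971]
```

View pics/v3.png

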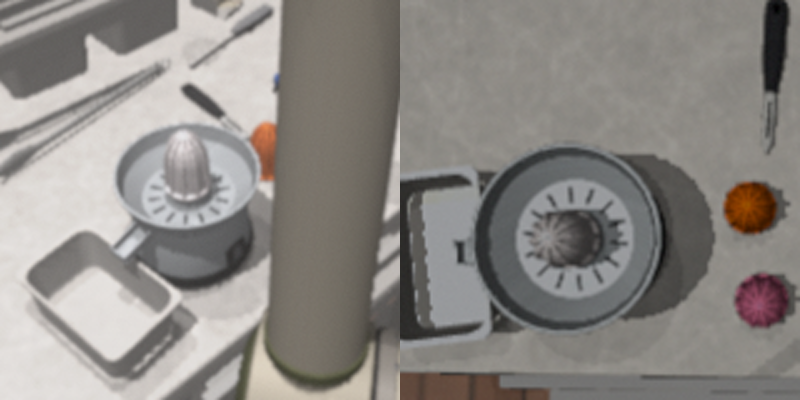

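The reamer stands upright on the spindle (scene crop (187,165), top crop (570,238)). Its top reads 0.198 m, against 0.194 m expected plus the same +4 mm bias seen on the bench. It is fully home and the arm is clear.

```bash
python3 -c "
from rig import sign_off
print(sign_off())"
```

```text
the job is handed in; nothing more can be done
None
```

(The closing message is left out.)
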